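Set the kitchen bench vise to its 45 degree mark

ROBOT

A 7-joint arm with a two-finger parallel gripper is mounted at the origin on the work surface. World frame = base frame: x ahead of the robot, y to its left, z up, the work surface at z = 0. Lengths are in m, angles in rad, forces in N, time in s.
With the tool pointing down it reaches from about 0.425 to 0.95 m from the base axis. Payload 4.7 kg.
Tool frame: the origin (TCP) lies at the very end of the fingers, on their centre line; the grasp point (between the pads) lies 19 mm behind it; z points along the fingers, y is the direction in which the jaws open and shut (so a half turn about z gives the same grasp; the last joint's range is limited). The gripper opens to 85 mm and grips with 20 to 120 N. Pads are 22 mm wide; open, the fingers measure 114 mm over their backs; the gripper's body (76 mm by 85 mm) begins 54 mm behind the grasp point. The pads swing forward as they close: fully open they stand 13 mm farther back than shut.
Start: joints at [1.204, 0.469, -0.049, 1.532, 0.024, 1.141, -0.082], TCP at [0.224, -0.637, 0.208] pointing down, gripper open.
Joint ranges: [-2.59, 2.59], [-0.33, 1.99], [-1.39, 1.29], [0.1, 2.45], [-1.04, 4.18], [0.21, 1.99], [-2.66, 2.66]. Speed limits (rad/s): [2.57, 2.57, 3.14, 3.14, 3.14, 3.14, 3.14].

INTERFACE

Orientations are given as a 3x3 rotation matrix whose columns are the frame's x, y, z axes.
In Python, from cell import sensors, optics, arm gives the robot as it stands.
- The arm moves only by the tool step_arm, never from a script. Its argument "moves" is a list of rows, each an object with "offset": the shift along the tool's x, y, z in mm, a list of three; "dr": the turn, a rotation vector about the tool's x, y, z in units of 5 degrees (1.0 is 5 degrees), a list of three; "fingers": the finger opening in mm, from 0 to 85.4. In form: [{"offset": [tx, ty, tz], "dr": [wx, wy, wz], "fingers": fingers}, ...]. A call has 1 to 10 rows; each row shifts and turns the pose as measured when the row begins, along the tool's axes as they then stand; what a row does not reach is not made up. A row lasts 1/10 s, in which the tool goes at most 50 mm and 8.59 degrees, less where a joint would pass 70% of its speed; a pose out of reach is approached as far as the arm can. A call with a gripper value outside its range is refused whole. The fingers move at their own pace and stop on an object; the grip force is fixed at half the most. Time passes only in rows, so rows that do not move let the fingers close. It gives the time, the measured TCP pose, the force and the opening at its end, in the units of the state.
- sensors.get_state(): the state, without advancing time (a new reading comes with each control period).
- optics.snapshot(name): name is "side" or "top" or "wrist"; returns the picture (384x512x3 uint8, blue, green, red); there is no depth.
- optics.camera_params(name): a dict with "fx", "fy", "cx", "cy" (pixels), "view" (4x4, takes a point from world to camera coordinates). Camera axes: x right, y down, z forward; pixel columns grow to the right and rows downward; lengths in m; the calibration is good to about 2 mm. A picture is of the moment at which its call begins: read the wrist's pose just before it. camera_params takes no time and is no camera call; for the wrist camera it gives the pose at the moment of the call.
- arm.job_done(): hands the job in, once; it reports no verdict.
Trained networks look in the newest picture that a camera, given by its name, has taken for a name from the list of things; names that differ only in an ending like _2 or _b are one class to them, and where a whole thing is asked for, a point or a joint stands for the part that bears it (a point fixed in the world has none). Each returns a list of dicts, best first, with "conf" (0 to 1); they miss things now and then, are a little off and sometimes report something else, mostly with a low value. They report only what shows in the picture. A call takes as long as a camera call.
- optics.trace(label, camera): "pixels" (384x512 bool, what is visible of it) and "extent" ([left, top, right, bottom] in pixels, round what is visible of it).
The state is a dict: "t": time; "q": joint angles; "joint_vel": joint speeds; "joint_torque": joint torques, N m; "ee_pos": TCP position; "tool_rot": TCP orientation; "wrist_force": force on the tool from outside, world axes, zero at the start; "moment": the same for the moment, N m; "grip_width": finger opening in m.
Only numpy, scipy, OpenCV 4.12 (cv2) and the standard library are available. Lean on these libraries where they do the work, as an engineer would, in place of code of your own. Each camera call takes 0.05 s, during which the arm holds its last target.

TASK

A small bench vise on a board on the kitchen counter holds a piece of hook-rail tube that is to be cut on the mitre. Loosen the vise's T-handled clamp knob (anticlockwise seen from above) until the swivel head is quite free, swing the head anticlockwise until its pointer stands at the long 45 degree mark on the base, then tighten the knob firmly by feel, without forcing it, and let go. Do not swing the head while the clamp still grips, and leave the other things where they are.

Things in the scene. Friction and masses are not known exactly. Their poses are not given: they have to be found in the camera images.
- head (a joint): swivel angle of the vise head, rad, growing anticlockwise seen from above: 0 with the pointer at the middle long mark, 0.785 at the 45 degree mark; range -0.7 to 1.15. Starts clamped, between -0.35 and 0.05. Loose, it stays where it is left and turns against a steady drag of 0.15 N m. Within 0.04 of the mark is good.
- knob: clamp knob: black T-handle bar on an upright screw through the head's rear right lug; it swings with the head. Origin: centre of the bar, on the screw's axis, 92 mm above the table. Bar 64 mm long (own x), 14 thick (y), 22 high (z up). 23 mm free below it; nothing as high within 50 mm of the axis. The axis is 72 mm from the pivot, 0.983 rad clockwise of the pointer. Keeps its place when let go.
- screw_foot (a point): foot pad (26 mm across) of the knob's screw, on its axis, 40 mm above the table. Clockwise from above tightens, feeding 2 mm per rad. Stops 1.3 rad either side of the middle; it starts about 0.18 rad to the tight side. Turning freely takes 0.03 N m. Once the pad bites, the torque to tighten climbs by about 1.7 N m per rad; firm is 0.32 to 0.45 N m (0.28 at least); over 0.5 is forcing it.
- clamp_ring: machined steel ring, 151 mm in diameter, on the base under the screw's pad; origin at its centre, on the pivot. It does not turn. It is not quite level, so the knob angle at which the screw bites differs by up to 0.6 rad from one swivel angle to another, unpredictably: only the torque tells. Backed off 0.82 rad from the start the screw is clear all the way to the 45 degree mark.
- pivot (a point): pivot of the head, level with the base's top, 40 mm above the table; its x axis points from the pivot to the middle long mark (swivel angle 0), z up. The base is 200 mm across, bolted to a fixed wooden board 340 x 300 x 18 mm.
- pointer (a point): tip of the white pointer at the rear of the head, 77 mm from the pivot, 50 mm above the table
- mark45 (a point): middle of the long white 45 degree mark on the rim of the base, 82 mm from the pivot, 41 mm above the table. White marks stand every 15 degrees from -30 to 60; only those at 0 and 45 degrees are long and broad, and 45 is the one farther anticlockwise.
- jaws (a point): middle of the closed jaws at their top, 125 mm above the table, 36 mm in front of the pivot (opposite the pointer). Jaws 90 mm wide, the two together 52 mm thick. They hold a level steel tube, 15 mm in diameter, that sticks out 55 mm to their left. In front, the slide and the spindle's bar reach 125 mm from the pivot, no higher than 90 mm above the table.
- jar_mid (a point): a capped glass jar, 68 mm in diameter and 115 mm high: half-way up. Leave it alone.
- ramekin_mid (a point): a white ceramic ramekin, 80 mm across and 42 mm high, at the left rear of the vise's board: half-way up. Leave it alone.
- spoon_grip (a point): the handle of a red silicone spoon 210 mm long. Leave it alone.
- case_mid (a point): a white pacifier case, 74 x 58 x 43 mm: half-way up. Leave it alone.
- file_mid (a point): a flat file 245 mm long with a wooden handle: near its middle. Leave it alone.
- offcut_mid (a point): a bit of steel tube, 17 mm in diameter and 45 mm high, standing at the right rear of the vise's board: half-way up. Leave it alone.

How it is judged:
On the way, in this order (a step that is already met when the one before it is completed fails the run):
1. the clamp is loosened: the screw no longer presses on the ring (contact force between knob and clamp_ring below 2 N), for 0.2 s.
2. the loose head stands at the 45 degree mark (within 0.045 rad) (value of joint head between 0.74 and 0.83 rad and contact force between knob and clamp_ring below 5 N and velocity of joint head between -0.05 and 0.05 rad/s), for 0.2 s.
At the end, for the whole second after the job is handed in: the head stands still within 0.05 rad (3 degrees) of the 45 degree mark, and the clamp screw presses on the ring with more than 22 N (tightened with about 0.25 N m or more) (value of joint head between 0.735 and 0.835 rad and contact force between knob and clamp_ring above 22 N and velocity of joint head between -0.02 and 0.02 rad/s); the robot touches nothing.
It fails at once if the knob is forced: the clamp screw presses with more than 64 N (over 0.5 N m on the knob) (contact force between knob and clamp_ring above 64 N).
It fails at once if the head is swung while the clamp still grips: on its way between the start and the mark the screw presses on the ring with more than 15 N (contact force between knob and clamp_ring above 15 N and value of joint head between 0.15 and 0.7 rad).
It fails at once if one of the other things is shifted by more than 25 mm (distance of any of jar_mid, ramekin_mid, spoon_grip, case_mid, file_mid, offcut_mid from where it was at the start of the episode above 0.025 m).
It also fails if it takes over 58 s, if anything falls off the work surface, if the arm or the gripper's body presses on something with over 40 N, if the wrist force passes 120 N, or if a joint passes its speed limit or range.

## Working session

There is one attempt and no reset: what is moved stays moved. The work goes in short steps, Python scripts to look and compute and a tool call to move; the robot and the scene stay as the last step left them, time stands still between calls to the robot, and variables do not carry over. Pictures are saved under pics/ and viewed, and the job is handed in when it is done.

Besides the shell and the picture viewer there is one more tool, called after "Call:" as name([rows], argument=value, ...), one row to a line, values as JSON. step_arm: Moves the arm, as the interface text tells. Its arguments: {"type":"object","properties":{"moves":{"type":"array","items":{"type":"object","properties":{"offset":{"type":"array","items":{"type":"number"}},"dr":{"type":"array","items":{"type":"number"}},"fingers":{"type":"number"}}}}},"required":["moves"]}

```bash
ls; mkdir -p pics; python3 - <<'E'
from cell import sensors, optics, arm
import cv2,numpy as np
s=sensors.get_state()
for k,v in s.items(): print(k,np.round(v,3).tolist())
for n in ["side","top","wrist"]:
    cv2.imwrite(f"pics/a_{n}.png",optics.snapshot(n)); p=optics.camera_params(n); print(n,p['fx'],p['cx'],p['cy'],np.round(p['view'],3).tolist())
E
```

```text
pics
t 0.0
q [1.204, 0.469, -0.049, 1.534, 0.024, 1.141, -0.082]
joint_vel [-0.001, -0.001, 0.002, -0.001, -0.001, 0.0, -0.0]
joint_torque [0.001, -51.03, -0.046, -23.771, 0.011, 0.007, -0.0]
ee_pos [0.223, -0.636, 0.207]
tool_rot [[0.943, 0.331, -0.001], [0.331, -0.943, 0.002], [-0.0, -0.002, -1.0]]
wrist_force [-1.003, -0.482, -0.069]
moment [-0.026, 0.031, -0.008]
grip_width 0.085
side 410.1107129955525 262.54614813343187 194.46613833887815 [[-0.996, -0.091, 0.011, 0.545], [-0.069, 0.661, -0.747, 0.103], [0.061, -0.745, -0.665, 1.395], [0.0, 0.0, 0.0, 1.0]]
top 486.4358651860899 257.86662628044274 193.1912658406016 [[0.009, -1.0, -0.002, -0.005], [-0.997, -0.009, -0.079, 0.547], [0.079, 0.003, -0.997, 1.594], [0.0, 0.0, 0.0, 1.0]]
wrist 268.17522876508394 253.93910948276567 191.45035139736547 [[0.331, -0.943, -0.001, -0.675], [-0.895, -0.315, 0.317, -0.04], [-0.299, -0.104, -0.949, 0.38], [0.0, 0.0, 0.0, 1.0]]
```

View pics/a_top.png

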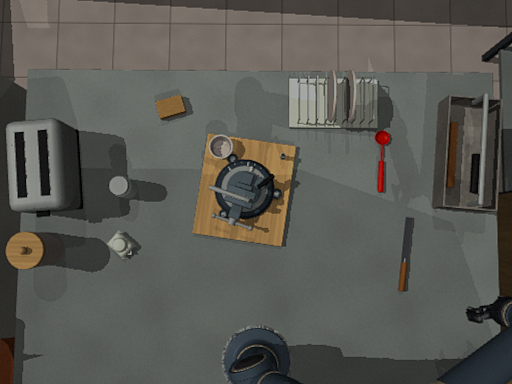

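View pics/a_side.png

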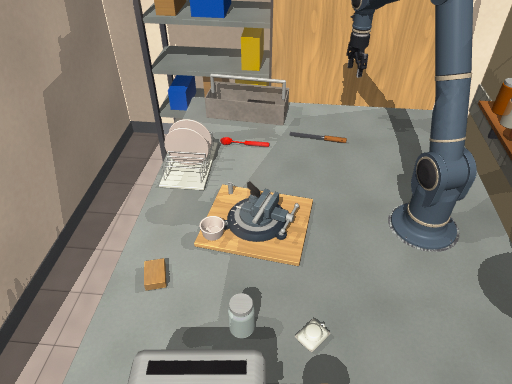

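View pics/a_wrist.png

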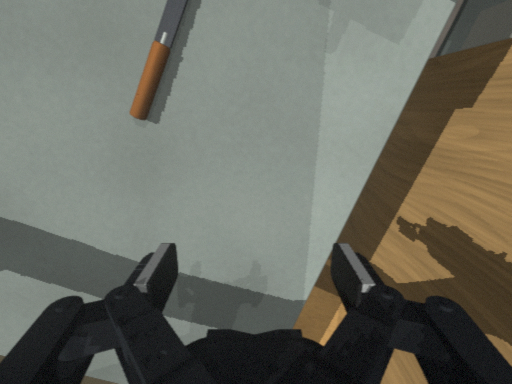

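The top view shows the vise at about (245,188), the knob as a black bar near (265,182), the ramekin at (220,147), the offcut at (287,156) and the file at (405,255). Next I'll measure in detail.

```bash
cat > h.py <<'E'
from cell import sensors, optics, arm
import cv2,numpy as np
def P(n): 
    p=optics.camera_params(n); return p
def ray(p,u,v,z):
    V=np.array(p['view']);R=V[:3,:3];t=V[:3,3];c=-R.T@t
    d=R.T@np.array([(u-p['cx'])/p['fx'],(v-p['cy'])/p['fy'],1]); return c+d*(z-c[2])/d[2]
def proj(p,X):
    V=np.array(p['view']);x=V[:3,:3]@np.array(X)+V[:3,3]; return np.array([p['fx']*x[0]/x[2]+p['cx'],p['fy']*x[1]/x[2]+p['cy']])
def tr(label,cam):
    r=optics.trace(label,cam); out=[]
    for d in r[:2]:
        m=d['pixels']; v,u=np.nonzero(m); out.append((round(d['conf'],2),[round(float(x)) for x in d['extent']],(round(u.mean(),1),round(v.mean(),1)),len(u)))
    print(label,cam,out); return r
E
python3 - <<'E'
from h import *
im=optics.snapshot("top"); p=P("top")
for l in ["knob","clamp_ring","pointer"]:
    r=tr(l,"top")
    for d in r[:1]:
        m=d['pixels'].astype(np.uint8); v,u=np.nonzero(m)
        rc=cv2.minAreaRect(np.c_[u,v].astype(np.float32)); print(rc)
c=cv2.resize(im[130:250,185:305],None,fx=5,fy=5,interpolation=cv2.INTER_CUBIC); cv2.imwrite("pics/b_top.png",c)
E
```

```text
knob top [(0.55, [257, 176, 275, 189], (np.float64(265.2), np.float64(181.1)), 69)]
((265.2307434082031, 181.34616088867188), (4.714951992034912, 18.30510711669922), 56.3099365234375)
clamp_ring top [(0.44, [190, 134, 300, 245], (np.float64(244.8), np.float64(192.0)), 8775), (0.34, [107, 177, 138, 200], (np.float64(122.8), np.float64(186.7)), 533)]
((243.72984313964844, 189.6344757080078), (91.22938537597656, 102.99773406982422), 8.530766487121582)
pointer top [(0.88, [210, 173, 274, 229], (np.float64(241.2), np.float64(193.6)), 1471)]
((236.2519989013672, 193.29086303710938), (53.12488555908203, 62.27803421020508), 23.749494552612305)
```

View pics/b_top.png

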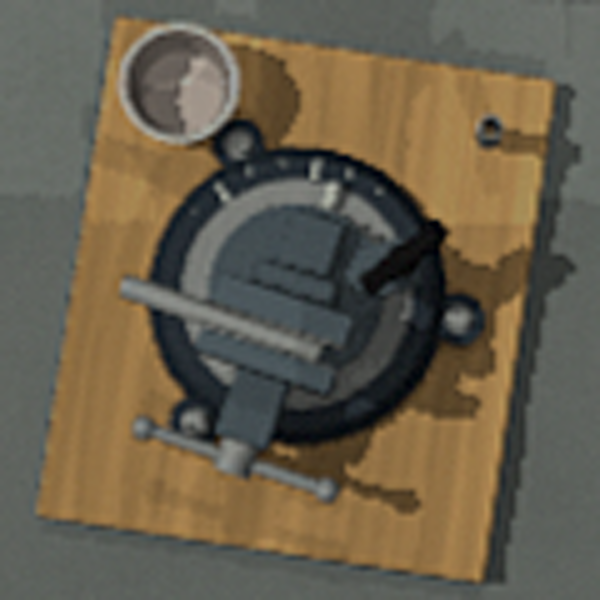

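The enlarged top view shows the base circle centred near crop (298,296). The 0° mark is at (318,168), the 45° mark at (222,192), the pointer tip at (332,195), and the knob bar runs from (365,283) to (443,232).

```bash
python3 - <<'E'
from h import *
p=P("top")
g=lambda x,y,z: ray(p,185+(x+.5)/5-.5,130+(y+.5)/5-.5,z)
piv=g(298,296,.04);m0=g(318,168,.041);m45=g(222,192,.041);pt=g(332,195,.05);k=g(404,258,.103)
k1,k2=g(365,283,.1),g(443,232,.1)
for n,x in dict(piv=piv,m0=m0,m45=m45,pt=pt,k=k).items():
    d=x-piv; print(n,x.round(4),round(np.hypot(d[0],d[1])*1e3,1),round(np.degrees(np.arctan2(d[1],d[0])),1))
d=k2-k1;print(np.degrees(np.arctan2(d[1],d[0])))
s=sensors.get_state();print(s['ee_pos'],s['t'])
E
```

```text
piv [0.5601 0.0449 0.04  ] 0.0 0.0
m0 [0.6449 0.0326 0.041 ] 85.6 -8.2
m45 [0.6284 0.0957 0.041 ] 85.1 36.7
pt [0.6259 0.0231 0.05  ] 69.3 -18.4
k [ 0.5793 -0.0238  0.103 ] 71.3 -74.4
-56.20280890646241
[ 0.22371414 -0.6367372   0.20756316] 0.35
```

Call:
step_arm([
  {"offset": [36,-31,-6],"dr": [0,0,-1.5],"fingers": 85},
  {"offset": [32,-35,-6],"dr": [0,0,-1.5],"fingers": 85},
  {"offset": [27,-39,-6],"dr": [0,0,-1.5],"fingers": 85},
  {"offset": [22,-42,-6],"dr": [0,0,-1.5],"fingers": 85},
  {"offset": [16,-44,-6],"dr": [0,0,-1.5],"fingers": 85},
  {"offset": [10,-46,-6],"dr": [0,0,-1.5],"fingers": 85},
  {"offset": [4,-47,-6],"dr": [0,0,-1.5],"fingers": 85},
  {"offset": [-2,-47,-6],"dr": [0,0,-1.5],"fingers": 85},
])

```text
t: 1.15
ee_pos: [0.1095, -0.3412, 0.2533]
tool_rot: [[0.147, 0.989, -0.001], [0.989, -0.147, -0.001], [-0.001, -0.001, -1.0]]
wrist_force: [-0.6, -2.0, -0.6]
grip_width: 0.0849
```

```bash
cat >> h.py <<'E'
def st():
    s=sensors.get_state(); R=np.array(s['tool_rot']); 
    print('t',round(s['t'],2),'p',np.round(s['ee_pos'],4).tolist(),'xang',round(np.degrees(np.arctan2(R[1,0],R[0,0])),2),'tilt',np.round(R[:2,2],4).tolist(),'q',np.round(s['q'],2).tolist(),'F',np.round(s['wrist_force'],1).tolist(),'M',np.round(s['moment'],3).tolist(),'w',round(s['grip_width'],4))
    return s
def to(x,y,z,ang):
    s=st(); R=np.array(s['tool_rot']); d=R.T@(np.array([x,y,z])-s['ee_pos'])*1e3
    a=np.radians(ang); T=np.array([[np.cos(a),np.sin(a),0],[np.sin(a),-np.cos(a),0],[0,0,-1]])
    w=cv2.Rodrigues(R.T@T)[0].ravel(); print('offset',d.round(1),'dr',(np.degrees(w)/5).round(2))
E
python3 - <<'E'
from h import *
to(.52,-.02,.25,123.8)
p=P("wrist");V=np.array(p['view']);print(-V[:3,:3].T@V[:3,3])
E
```

```text
t 1.15 p [0.1095, -0.3412, 0.2533] xang 81.54 tilt [-0.0012, -0.0011] q [1.32, -0.11, -0.16, 2.13, -0.02, 1.11, 1.02] F [-0.6, -2.0, -0.6] M [-0.119, 0.003, 0.029] w 0.0849
offset [378.1 358.8   2.5] dr [-0.02  0.01 -8.45]
[ 0.12264477 -0.26055666  0.41882483]
```

I rotated the offsets the wrong way, so the tool ended up nearer the base than planned, and nothing was touched. I'll correct that now with pure translation.

Call:
step_arm([
  {"offset": [33,35,0],"dr": [0,0,0],"fingers": 85},
  {"offset": [33,35,0],"dr": [0,0,0],"fingers": 85},
  {"offset": [33,35,0],"dr": [0,0,0],"fingers": 85},
  {"offset": [33,35,0],"dr": [0,0,0],"fingers": 85},
  {"offset": [33,35,0],"dr": [0,0,0],"fingers": 85},
  {"offset": [33,35,0],"dr": [0,0,0],"fingers": 85},
  {"offset": [33,35,0],"dr": [0,0,0],"fingers": 85},
  {"offset": [33,35,0],"dr": [0,0,0],"fingers": 85},
  {"offset": [33,35,0],"dr": [0,0,0],"fingers": 85},
  {"offset": [33,35,0],"dr": [0,0,0],"fingers": 85},
])

```text
t: 2.15
ee_pos: [0.511, -0.0699, 0.2568]
tool_rot: [[0.18, 0.984, 0.008], [0.984, -0.18, -0.018], [-0.017, 0.011, -1.0]]
wrist_force: [0.8, -1.1, 0.7]
grip_width: 0.0852
```

```bash
python3 - <<'E'
from h import *
to(.56,-.024,.25,123.8)
E
```

```text
t 2.15 p [0.511, -0.0699, 0.2568] xang 79.63 tilt [0.0076, -0.0183] q [0.72, 0.25, -0.8, 1.82, 0.21, 1.16, -0.33] F [0.8, -1.1, 0.7] M [-0.007, 0.01, -0.034] w 0.0852
offset [54.1 39.8  6.4] dr [ 0.04  0.23 -8.83]
```

Call:
step_arm([
  {"offset": [20,15,3],"dr": [0,0.2,0],"fingers": 85},
  {"offset": [20,15,3],"dr": [0,0,0],"fingers": 85},
  {"offset": [14,10,0],"dr": [0,0,0],"fingers": 85},
  {"offset": [0,0,0],"dr": [0,0,-1.5],"fingers": 50},
  {"offset": [0,0,0],"dr": [0,0,-1.5],"fingers": 50},
  {"offset": [0,0,0],"dr": [0,0,-1.5],"fingers": 50},
  {"offset": [0,0,0],"dr": [0,0,-1.5],"fingers": 50},
  {"offset": [0,0,0],"dr": [0,0,-1.5],"fingers": 50},
  {"offset": [0,0,0],"dr": [0,0,-1.4],"fingers": 50},
  {"offset": [0,0,0],"dr": [0,0,0],"fingers": 50},
])

```text
t: 3.15
ee_pos: [0.5673, -0.0146, 0.2503]
tool_rot: [[-0.595, 0.804, 0.013], [0.804, 0.595, 0.006], [-0.003, 0.014, -1.0]]
wrist_force: [0.1, -0.1, -0.5]
grip_width: 0.05
```

```bash
python3 - <<'E'
from h import *
p=P("wrist");im=optics.snapshot("wrist")
to(.5795,-.024,.20,123.8)
r=tr("knob","wrist")
if r:
    m=r[0]['pixels'].astype(np.uint8); v,u=np.nonzero(m); rc=cv2.minAreaRect(np.c_[u,v].astype(np.float32)); print(rc)
    b=cv2.boxPoints(rc); print([ray(p,*q,.1).round(4).tolist() for q in b])
    im[cv2.morphologyEx(m,cv2.MORPH_GRADIENT,np.ones((3,3)))>0]=(0,255,0)
X=dict(piv=(.5601,.0449,.04),m0=(.6449,.0326,.041),m45=(.6284,.0957,.041))
cv2.imwrite("pics/c_w.png",cv2.resize(im,None,fx=1.5,fy=1.5))
E
```

```text
t 3.2 p [0.5673, -0.0146, 0.2503] xang 126.36 tilt [0.0132, 0.006] q [0.7, 0.41, -0.98, 1.71, 0.36, 1.2, 0.26] F [0.0, -0.0, -1.3] M [-0.02, 0.019, -0.021] w 0.0499
offset [-14.6   3.6  50.4] dr [0.16 0.03 0.51]
knob wrist [(0.9, [249, 157, 263, 211], (np.float64(257.6), np.float64(181.5)), 646)]
((257.0, 182.0), (52.0, 16.0), 90.0)
[[0.5534, -0.0009, 0.1], [0.5687, 0.0104, 0.1], [0.6091, -0.0427, 0.1], [0.5927, -0.0547, 0.1]]
```

View pics/c_w.png

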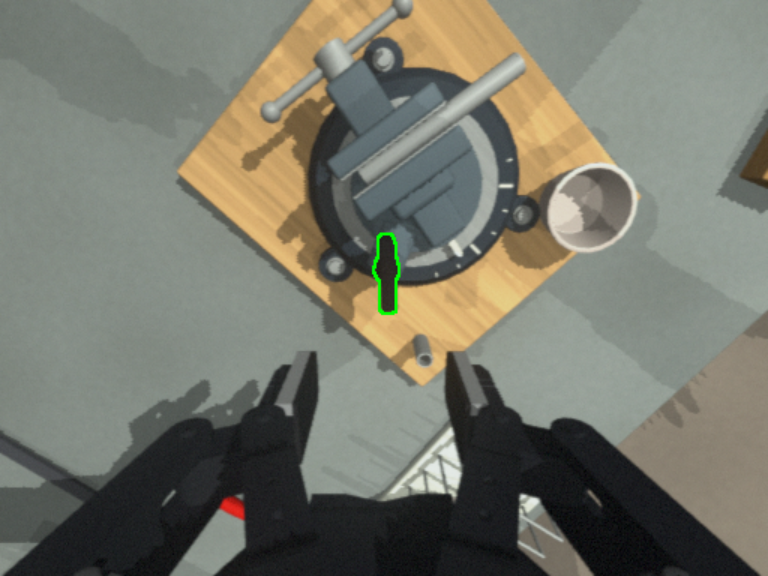

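The wrist view shows the knob bar, outlined and nearly vertical, with its hub at about (387,268) in the enlarged picture. The 45° mark is near (506,186), the 0° mark near (440,275) and the pointer near (457,248). I'll refine with an enlarged crop and an overlay.

```bash
python3 - <<'E'
from h import *
p=P("wrist");im=optics.snapshot("wrist")
r=tr("knob","wrist"); m=r[0]['pixels']; v,u=np.nonzero(m)
W=np.array([ray(p,a,b,.098) for a,b in zip(u,v)])[:,:2]; c=W.mean(0); w,V=np.linalg.eigh(np.cov((W-c).T)); a=V[:,1]; 
t=(W-c)@a; ang=np.degrees(np.arctan2(a[1],a[0])); mid=c+a*(t.max()+t.min())/2
print('bar',c,mid,ang,t.max()-t.min())
np.save("k.npy",[*mid,ang])
x0,y0=190,30
S=5
crop=cv2.resize(im[y0:y0+170,x0:x0+160],None,fx=S,fy=S,interpolation=cv2.INTER_CUBIC)[:, :]
cv2.imwrite("pics/d0.png",cv2.resize(im[90:200,245:355],None,fx=S,fy=S,interpolation=cv2.INTER_CUBIC))
piv=np.array([.5601,.0449])
A=-8.2
def dot(X,col):
    q=(proj(p,X)-[x0,y0]+.5)*S; cv2.circle(crop,tuple(np.int32(q)),3,col,-1)
for k in range(0,360,3):
    b=np.radians(k); dot([piv[0]+.1*np.cos(b),piv[1]+.1*np.sin(b),.04],(0,255,0)); dot([piv[0]+.0755*np.cos(b),piv[1]+.0755*np.sin(b),.04],(0,255,255))
for k in range(-30,61,15):
    b=np.radians(k+A); dot([piv[0]+.082*np.cos(b),piv[1]+.082*np.sin(b),.041],(0,0,255))
dot([*piv,.04],(255,0,0))
cv2.imwrite("pics/d1.png",cv2.resize(crop,None,fx=.7,fy=.7))
E
```

```text
knob wrist [(0.96, [249, 156, 264, 209], (np.float64(257.6), np.float64(181.3)), 616)]
bar [ 0.5810697  -0.02083199] [ 0.58165176 -0.02157536] 128.06133353408808 0.06596514076763783
```

View pics/d0.png

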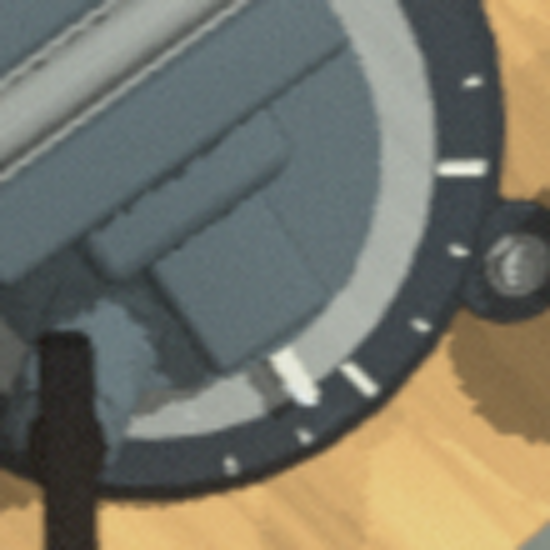

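View pics/d1.png

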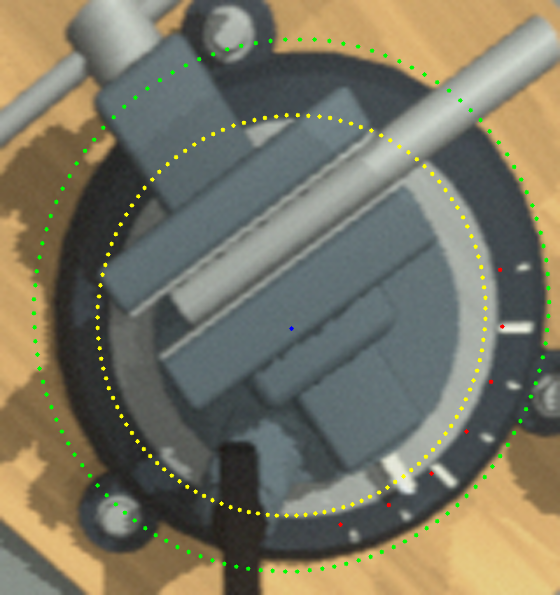

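```bash
python3 - <<'E'
from h import *
from scipy.optimize import least_squares
p=P("wrist")
px={-30:(230,464),-15:(305,436),0:(360,380),15:(421,325),30:(457,250),45:(462,168),60:(473,82)}
g=lambda x,y,z: ray(p,245+(x+.5)/5-.5,90+(y+.5)/5-.5,z)[:2]
W={k:g(*q,.041) for k,q in px.items()}
def f(v):
    o=[]
    for k,w in W.items():
        r=.082 if k in(0,45) else v[3]
        b=np.radians(k)+v[2]; o+=list(v[:2]+r*np.array([np.cos(b),np.sin(b)])-w)
    return np.array(o)
s=least_squares(f,[.56,.045,-.15,.086]); print(s.x,np.degrees(s.x[2]),np.abs(s.fun).max())
pt=g(307,397,.05); d=pt-s.x[:2]; print('pointer',pt,np.hypot(*d),np.arctan2(d[1],d[0])-s.x[2])
mid=np.load('k.npy'); d=mid[:2]-s.x[:2]; print('knob r',np.hypot(*d),'head est',np.arctan2(d[1],d[0])-s.x[2]+.983)
E
```

```text
[ 0.56473639  0.04732646 -0.13976788  0.08611809] -8.008109725074558 0.0005500948315800835
pointer [0.6345355  0.02339133] 0.07378892731389956 -0.19058073947391135
knob r 0.07094779563140759 head est -0.2072898652735652
```

```bash
python3 - <<'E'
from h import *
to(.5815,-.0222,.15,127.5)
E
```

```text
t 3.35 p [0.5673, -0.0145, 0.2504] xang 126.38 tilt [0.0134, 0.0055] q [0.7, 0.41, -0.98, 1.71, 0.36, 1.2, 0.26] F [0.3, -0.1, -0.2] M [0.018, 0.013, 0.012] w 0.0502
offset [-14.3   5.4 100.6] dr [ 0.16  0.04 -0.22]
```

Call:
step_arm([
  {"offset": [-7,3,25],"dr": [0.16,0.04,-0.22],"fingers": 45},
  {"offset": [-7,3,25],"dr": [0,0,0],"fingers": 45},
  {"offset": [0,0,25],"dr": [0,0,0],"fingers": 45},
  {"offset": [0,0,25],"dr": [0,0,0],"fingers": 45},
  {"offset": [0,0,0],"dr": [0,0,0],"fingers": 45},
])

```text
t: 3.85
ee_pos: [0.5831, -0.0228, 0.1492]
tool_rot: [[-0.603, 0.798, 0.004], [0.798, 0.603, -0.003], [-0.005, 0.001, -1.0]]
wrist_force: [-0.1, -0.8, -0.3]
grip_width: 0.0451
```

```bash
python3 - <<'E'
from h import *
p=P("wrist");im=optics.snapshot("wrist")
r=tr("knob","wrist"); m=r[0]['pixels']; v,u=np.nonzero(m)
W=np.array([ray(p,a,b,.099) for a,b in zip(u,v)])[:,:2]; c=W.mean(0); w,V=np.linalg.eigh(np.cov((W-c).T)); a=V[:,1]; 
t=(W-c)@a; ang=np.degrees(np.arctan2(a[1],a[0])); mid=c+a*(t.max()+t.min())/2
print('bar',c,mid,ang,t.max()-t.min())
to(mid[0],mid[1],.072,ang%180)
g=cv2.morphologyEx(m.astype(np.uint8),cv2.MORPH_GRADIENT,np.ones((3,3)))>0; im[g]=(0,255,0)
cv2.imwrite("pics/e.png",cv2.resize(im,None,fx=1.5,fy=1.5))
E
```

```text
knob wrist [(0.95, [240, 159, 265, 237], (np.float64(253.0), np.float64(196.1)), 1225)]
bar [ 0.58088553 -0.01978628] [ 0.5818167 -0.0209351] 129.02632092759976 0.06654853713223986
t 3.95 p [0.5855, -0.0219, 0.1527] xang 127.09 tilt [0.0104, -0.0026] q [0.62, 0.53, -0.9, 1.78, 0.48, 1.05, 0.19] F [-0.1, -0.1, 1.4] M [0.069, -0.017, 0.037] w 0.0451
offset [ 3.6 -2.9 80.6] dr [ 0.08  0.1  -0.39]
```

View pics/e.png

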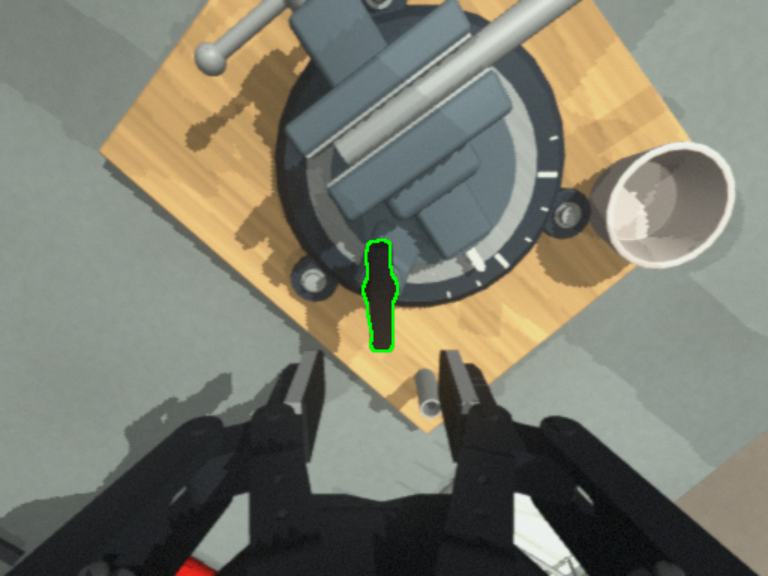

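Call:
step_arm([
  {"offset": [3.6,-2.9,10],"dr": [0.08,0.1,-0.35],"fingers": 45},
  {"offset": [0,0,20],"dr": [0,0,0],"fingers": 45},
  {"offset": [0,0,10],"dr": [0,0,0],"fingers": 45},
  {"offset": [0,0,0],"dr": [0,0,0],"fingers": 45},
  {"offset": [0,0,0],"dr": [0,0,0],"fingers": 45},
])

```text
t: 4.45
ee_pos: [0.5845, -0.0197, 0.1168]
tool_rot: [[-0.63, 0.777, 0.008], [0.777, 0.63, -0.0], [-0.006, 0.006, -1.0]]
wrist_force: [0.1, -0.2, 0.0]
grip_width: 0.0447
```

```bash
python3 - <<'E'
from h import *
p=P("wrist");st();im=optics.snapshot("wrist")
r=tr("knob","wrist"); m=r[0]['pixels']; v,u=np.nonzero(m)
W=np.array([ray(p,a,b,.099) for a,b in zip(u,v)])[:,:2]; c=W.mean(0); w,V=np.linalg.eigh(np.cov((W-c).T)); a=V[:,1]; 
t=(W-c)@a; ang=np.degrees(np.arctan2(a[1],a[0])); mid=c+a*(t.max()+t.min())/2
print('bar',c,mid,ang,t.max()-t.min())
to(mid[0],mid[1],.072,ang%180)
g=cv2.morphologyEx(m.astype(np.uint8),cv2.MORPH_GRADIENT,np.ones((3,3)))>0; im[g]=(0,255,0)
cv2.imwrite("pics/f.png",cv2.resize(im,None,fx=1.5,fy=1.5))
E
```

```text
t 4.45 p [0.5845, -0.0197, 0.1168] xang 129.05 tilt [0.0084, -0.0005] q [0.6, 0.57, -0.89, 1.82, 0.53, 1.0, 0.18] F [0.1, -0.2, 0.0] M [-0.01, 0.045, -0.011] w 0.0447
knob wrist [(0.91, [236, 170, 262, 258], (np.float64(249.0), np.float64(212.3)), 1696)]
bar [ 0.58062187 -0.01955587] [ 0.58175453 -0.02100104] 128.08770241326653 0.06787789938057832
t 4.55 p [0.5846, -0.0198, 0.1169] xang 129.03 tilt [0.0087, -0.0006] q [0.6, 0.57, -0.89, 1.82, 0.53, 1.0, 0.18] F [0.1, 0.5, 0.2] M [0.016, -0.021, -0.017] w 0.0451
offset [ 1.1 -3.3 44.9] dr [0.07 0.07 0.19]
```

View pics/f.png

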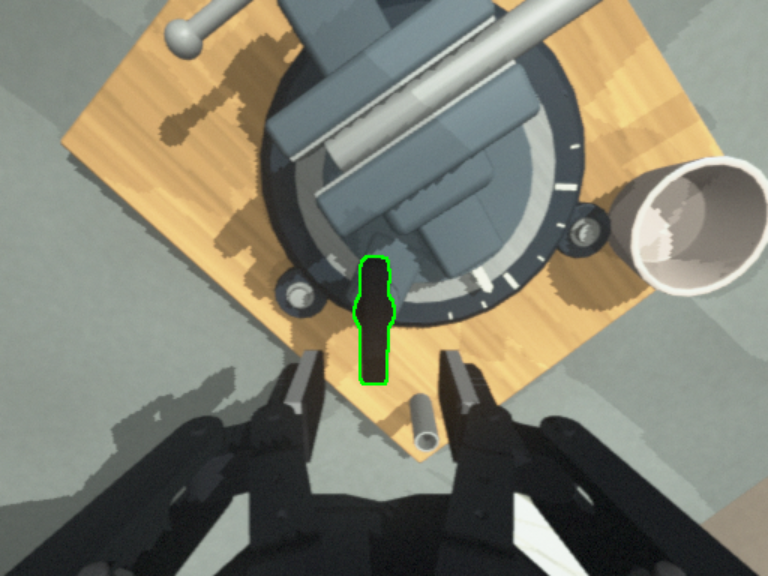

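Call:
step_arm([
  {"offset": [1,-3.3,10],"dr": [0.1,0.1,0.15],"fingers": 45},
  {"offset": [0,-0.5,15],"dr": [0,0,0],"fingers": 45},
  {"offset": [0,0,15],"dr": [0,0,0],"fingers": 45},
  {"offset": [0,0,5],"dr": [0,0,0],"fingers": 45},
  {"offset": [0,0,0],"dr": [0,0,0],"fingers": 45},
])

```text
t: 5.05
ee_pos: [0.5807, -0.0219, 0.0683]
tool_rot: [[-0.618, 0.786, -0.004], [0.786, 0.618, 0.0], [0.003, -0.003, -1.0]]
wrist_force: [-0.3, 0.4, -0.2]
grip_width: 0.045
```

```bash
python3 - <<'E'
from h import *
p=P("wrist");im=optics.snapshot("wrist")
to(.5818,-.021,.072,128.3)
cv2.imwrite("pics/g.png",cv2.resize(im,None,fx=1.5,fy=1.5))
E
```

```text
t 5.1 p [0.5807, -0.0219, 0.0686] xang 128.19 tilt [-0.0042, 0.0005] q [0.57, 0.63, -0.84, 1.85, 0.58, 0.93, 0.13] F [-0.2, 0.6, -0.5] M [-0.001, 0.032, 0.007] w 0.0446
offset [ 0.1  1.4 -3.4] dr [-0.03 -0.03 -0.02]
```

View pics/g.png

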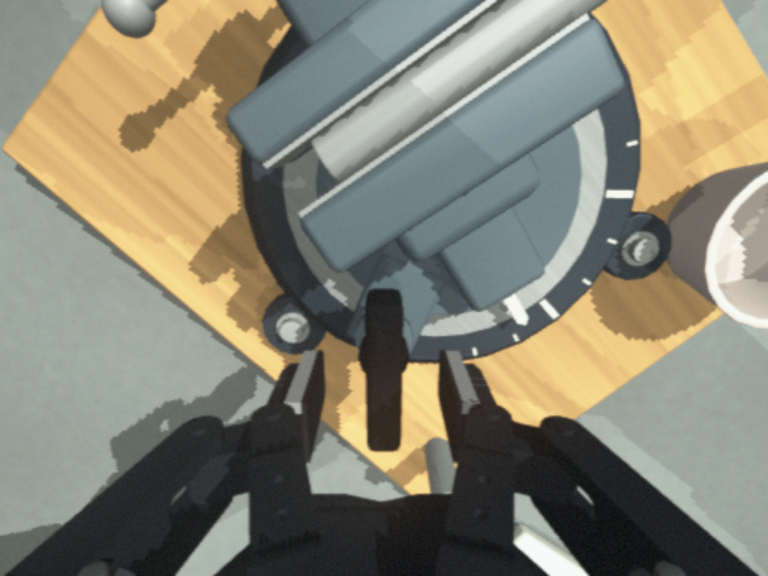

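Call:
step_arm([
  {"offset": [0,1.5,-1.5],"dr": [0,0,0],"fingers": 45},
  {"offset": [0,0,0],"dr": [0,0,0],"fingers": 25},
  {"offset": [0,0,0],"dr": [0,0,0],"fingers": 5},
  {"offset": [0,0,0],"dr": [0,0,0],"fingers": 5},
  {"offset": [0,0,0],"dr": [0,0,0],"fingers": 5},
  {"offset": [0,0,0],"dr": [0,0,0],"fingers": 5},
])

```text
t: 5.7
ee_pos: [0.5817, -0.0214, 0.0713]
tool_rot: [[-0.618, 0.786, -0.004], [0.786, 0.618, -0.001], [0.002, -0.004, -1.0]]
wrist_force: [-0.3, 0.8, -0.6]
grip_width: 0.0119
```

```bash
python3 - <<'E'
from h import *
im=optics.snapshot("wrist")
st()
cv2.imwrite("pics/h.png",im)
E
```

```text
t 5.75 p [0.5817, -0.0214, 0.0713] xang 128.18 tilt [-0.0045, -0.0012] q [0.57, 0.63, -0.84, 1.85, 0.57, 0.93, 0.13] F [-0.9, -0.2, -0.8] M [-0.058, 0.197, 0.002] w 0.0118
```

View pics/h.png

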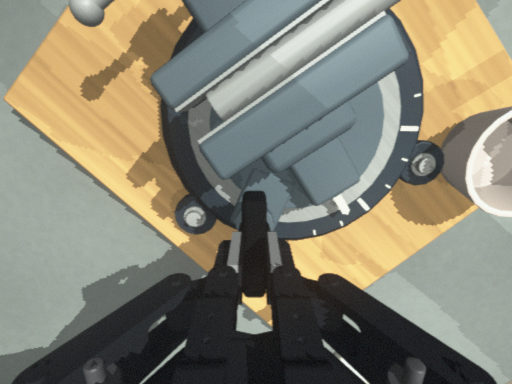

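The bar is gripped and the width reads 11.8 mm. In the picture the pads look lower than the hub, which sits at about (255,215), so I'll check that against the projection.

```bash
python3 - <<'E'
from h import *
p=P("wrist");s=sensors.get_state()
R=np.array(s['tool_rot']);T=np.array(s['ee_pos'])
for dz in(0,-.019,-.032): print(dz,[proj(p,T+R@[dx,0,dz]).round(1).tolist() for dx in(-.032,-.011,0,.011,.032)])
r=tr("knob","wrist");
im=cv2.imread("pics/h.png"); cv2.imwrite("pics/h2.png",cv2.resize(im[170:320,180:330],None,fx=4,fy=4,interpolation=cv2.INTER_CUBIC))
E
```

```text
0 [[253.0, 267.2], [252.9, 241.2], [252.9, 226.8], [252.9, 211.9], [252.9, 181.7]]
-0.019 [[252.9, 284.2], [252.8, 256.1], [252.8, 240.5], [252.8, 224.2], [252.7, 191.0]]
-0.032 [[252.8, 298.1], [252.7, 268.3], [252.7, 251.7], [252.7, 234.3], [252.6, 198.8]]
knob wrist [(0.96, [239, 188, 270, 300], (np.float64(253.4), np.float64(242.1)), 2360)]
```

View pics/h2.png

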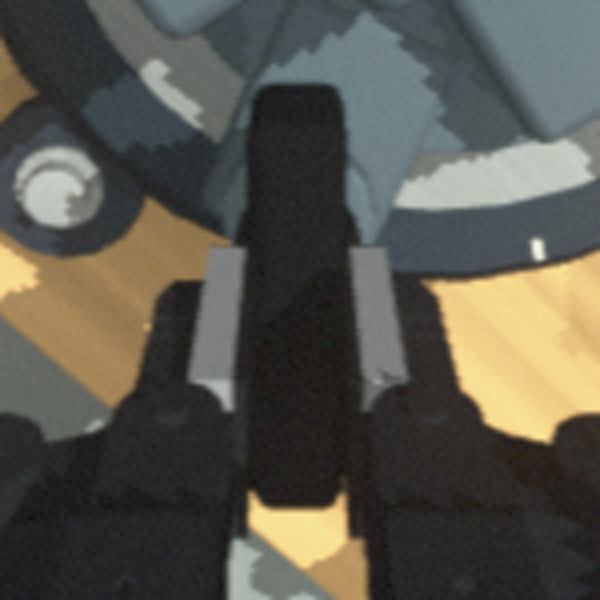

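Call:
step_arm([
  {"offset": [0,0,0],"dr": [0,0,-1],"fingers": 5},
  {"offset": [0,0,0],"dr": [0,0,-1],"fingers": 5},
  {"offset": [0,0,0],"dr": [0,0,-1],"fingers": 5},
  {"offset": [0,0,0],"dr": [0,0,-1],"fingers": 5},
  {"offset": [0,0,0],"dr": [0,0,-1],"fingers": 5},
  {"offset": [0,0,0],"dr": [0,0,0],"fingers": 5},
])

```text
t: 6.4
ee_pos: [0.5817, -0.0217, 0.072]
tool_rot: [[-0.899, 0.438, -0.005], [0.439, 0.899, -0.002], [0.004, -0.004, -1.0]]
wrist_force: [-1.2, -0.5, -1.1]
grip_width: 0.0117
```

```bash
python3 - <<'E'
from h import *
to(.5817,-.0214,.0713,128.2+52)
E
```

```text
t 6.4 p [0.5817, -0.0217, 0.072] xang 153.99 tilt [-0.0051, -0.0019] q [0.63, 0.67, -0.95, 1.84, 0.65, 0.98, 0.52] F [-1.2, -0.5, -1.1] M [-0.072, 0.162, -0.022] w 0.0117
offset [0.1 0.3 0.7] dr [-0.03 -0.05 -5.24]
```

Call:
step_arm([
  {"offset": [0,0,-0.3],"dr": [0,0,-1],"fingers": 5},
  {"offset": [0,0,-0.3],"dr": [0,0,-1],"fingers": 5},
  {"offset": [0,0,-0.3],"dr": [0,0,-1],"fingers": 5},
  {"offset": [0,0,-0.3],"dr": [0,0,-1],"fingers": 5},
  {"offset": [0,0,0],"dr": [0,0,-1],"fingers": 5},
  {"offset": [0,0,0],"dr": [0,0,0],"fingers": 5},
  {"offset": [0,0,0],"dr": [0,0,0],"fingers": 5},
  {"offset": [0,0,0],"dr": [0,0,0],"fingers": 5},
])

```text
t: 7.2
ee_pos: [0.5817, -0.0221, 0.0728]
tool_rot: [[-1.0, 0.019, -0.006], [0.019, 1.0, -0.002], [0.006, -0.002, -1.0]]
wrist_force: [-1.1, -1.2, 0.5]
grip_width: 0.012
```

```bash
python3 - <<'E'
from h import *
p=P("wrist");im=optics.snapshot("wrist")
st(); tr("knob","wrist")
cv2.imwrite("pics/i.png",cv2.resize(im,None,fx=1.5,fy=1.5))
E
```

```text
t 7.25 p [0.5817, -0.0221, 0.0729] xang 178.93 tilt [-0.0055, -0.0023] q [0.69, 0.72, -1.04, 1.84, 0.73, 1.03, 0.89] F [-0.3, -1.1, 0.5] M [-0.063, 0.199, -0.017] w 0.0119
knob wrist [(0.81, [240, 188, 271, 299], (np.float64(253.5), np.float64(241.4)), 2440)]
```

View pics/i.png

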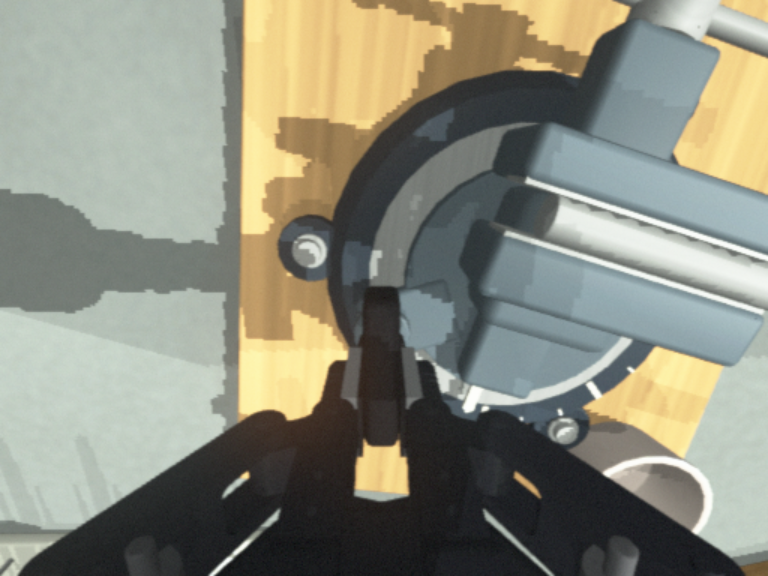

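The knob has turned about 51° anticlockwise with almost no torque left. The bar followed the fingers and the head did not move. Next is the swing about the pivot, with checks on the way.

Call:
step_arm([
  {"offset": [-4.1,1.2,0],"dr": [0,0,-0.7],"fingers": 5},
  {"offset": [-4.1,1.2,0],"dr": [0,0,-0.7],"fingers": 5},
  {"offset": [-4.1,1.2,0],"dr": [0,0,-0.7],"fingers": 5},
  {"offset": [-4.1,1.2,0],"dr": [0,0,-0.7],"fingers": 5},
  {"offset": [0,0,0],"dr": [0,0,0],"fingers": 5},
])

```text
t: 7.8
ee_pos: [0.5968, -0.0162, 0.0729]
tool_rot: [[-0.974, -0.228, -0.008], [-0.228, 0.974, -0.005], [0.009, -0.003, -1.0]]
wrist_force: [2.3, 1.3, -1.8]
grip_width: 0.0114
```

```bash
cat >> h.py <<'E'
PV=np.array([.5645,.0473])
def arc(head,dang):
    # target pose on arc for head angle, tool angle = 178.9+deg(head+.2)+dang
    f=head-.1398-.983; x,y=PV+.0715*np.array([np.cos(f),np.sin(f)])
    s=sensors.get_state(); d=np.array(s['ee_pos'])[:2]-PV; print('now r',np.hypot(*d).round(4),'head',(np.arctan2(d[1],d[0])+.1398+.983).round(3))
    to(x,y,.0725,178.9+np.degrees(head+.2)+dang)
E
python3 - <<'E'
from h import *
arc(.785,0)
E
```

```text
now r 0.0713 head 0.023
t 7.8 p [0.5968, -0.0162, 0.0729] xang -166.8 tilt [-0.0079, -0.0046] q [0.69, 0.77, -1.08, 1.8, 0.77, 1.08, 1.11] F [2.3, 1.3, -1.8] M [0.245, -0.514, 0.003] w 0.0114
offset [-43.3  30.7  -0. ] dr [ 0.01 -0.11 -8.43]
```

Call:
step_arm([
  {"offset": [-4.1,1.2,0],"dr": [0,0,-0.7],"fingers": 5},
  {"offset": [-4.1,1.2,0],"dr": [0,0,-0.7],"fingers": 5},
  {"offset": [-4.1,1.2,0],"dr": [0,0,-0.7],"fingers": 5},
  {"offset": [-4.1,1.2,0],"dr": [0,0,-0.7],"fingers": 5},
  {"offset": [-4.1,1.2,0],"dr": [0,0,-0.7],"fingers": 5},
  {"offset": [0,0,0],"dr": [0,0,0],"fingers": 5},
])

```text
t: 8.4
ee_pos: [0.6125, -0.0051, 0.0731]
tool_rot: [[-0.861, -0.509, -0.012], [-0.509, 0.861, -0.009], [0.014, -0.002, -1.0]]
wrist_force: [1.8, 2.3, -2.3]
grip_width: 0.0116
```

```bash
python3 - <<'E'
from h import *
p=P("wrist");im=optics.snapshot("wrist")
arc(.785,0)
cv2.imwrite("pics/j.png",cv2.resize(im,None,fx=1.5,fy=1.5))
E
```

```text
now r 0.071 head 0.291
t 8.45 p [0.6123, -0.0052, 0.073] xang -149.46 tilt [-0.0117, -0.0092] q [0.67, 0.82, -1.13, 1.76, 0.83, 1.14, 1.37] F [1.4, 1.1, -1.8] M [0.361, -0.492, -0.021] w 0.0118
offset [-31.6  14.8   0. ] dr [ 0.01 -0.17 -4.96]
```

View pics/j.png

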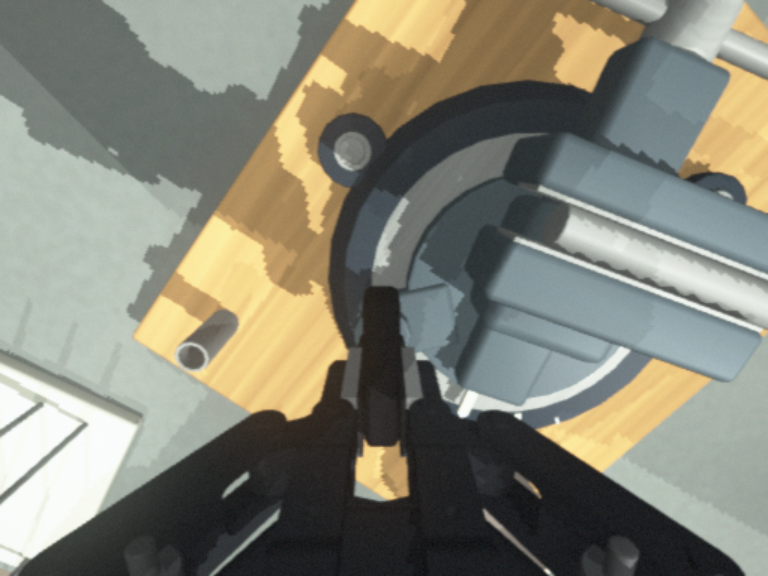

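Call:
step_arm([
  {"offset": [-4.3,1.05,0],"dr": [0,-0.1,-0.64],"fingers": 5},
  {"offset": [-4.3,1.05,0],"dr": [0,-0.1,-0.64],"fingers": 5},
  {"offset": [-4.3,1.05,0],"dr": [0,0,-0.64],"fingers": 5},
  {"offset": [-4.3,1.05,0],"dr": [0,0,-0.64],"fingers": 5},
  {"offset": [-4.3,1.05,0],"dr": [0,0,-0.64],"fingers": 5},
  {"offset": [-4.3,1.05,0],"dr": [0,0,-0.64],"fingers": 5},
  {"offset": [0,0,0],"dr": [0,0,0],"fingers": 5},
  {"offset": [0,0,0],"dr": [0,0,0],"fingers": 5},
])

```text
t: 9.25
ee_pos: [0.6249, 0.0101, 0.0731]
tool_rot: [[-0.654, -0.757, -0.005], [-0.757, 0.654, -0.011], [0.011, -0.003, -1.0]]
wrist_force: [0.4, -0.4, 0.2]
grip_width: 0.0117
```

```bash
python3 - <<'E'
from h import *
p=P("wrist");im=optics.snapshot("wrist");it=optics.snapshot("top")
arc(.785,0)
cv2.imwrite("pics/k.png",cv2.resize(im,None,fx=1.5,fy=1.5))
cv2.imwrite("pics/k_t.png",cv2.resize(it[130:250,185:305],None,fx=5,fy=5,interpolation=cv2.INTER_CUBIC))
E
```

```text
now r 0.0709 head 0.57
t 9.35 p [0.6249, 0.0101, 0.0731] xang -130.8 tilt [-0.0049, -0.0109] q [0.66, 0.87, -1.19, 1.73, 0.88, 1.18, 1.64] F [0.6, 0.6, -0.2] M [0.235, -0.176, 0.024] w 0.0119
offset [-14.9   3.5   0.4] dr [-0.03 -0.13 -1.23]
```

View pics/k.png

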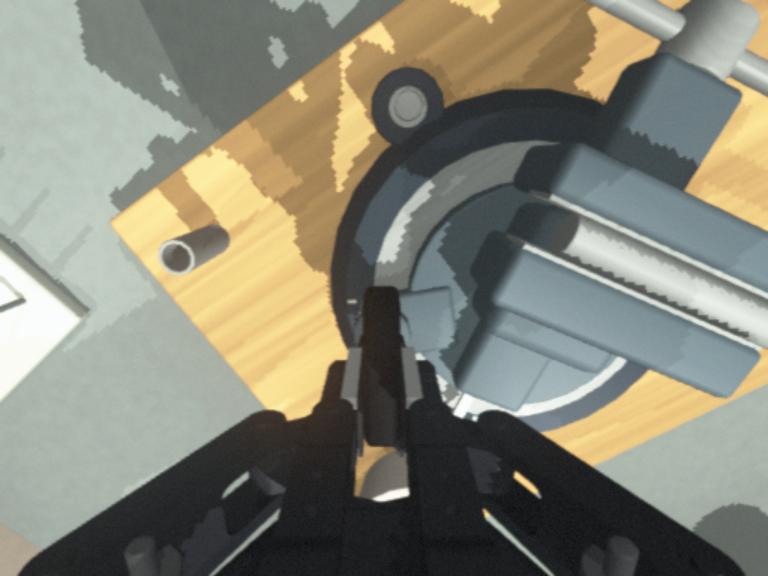

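View pics/k_t.png

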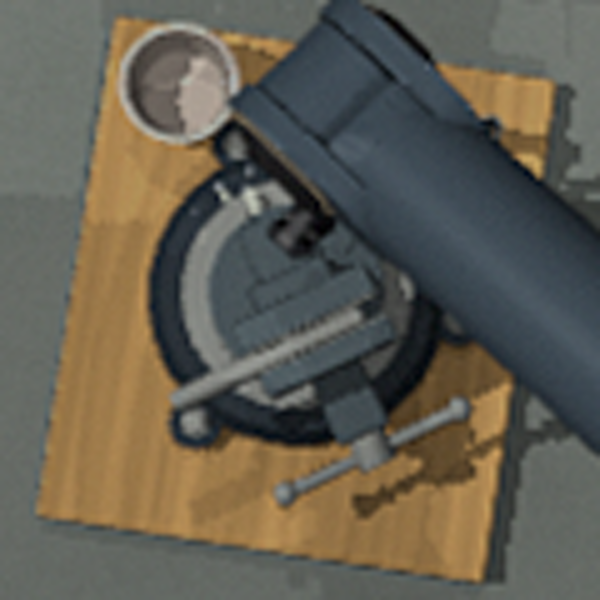

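The top view shows the pointer (crop ≈ (250,197)) about 0.2 rad short of the 45° mark (≈ (222,192)). I'll finish the swing.

Call:
step_arm([
  {"offset": [-3.8,0.7,0],"dr": [0,-0.1,-0.55],"fingers": 5},
  {"offset": [-3.8,0.7,0],"dr": [0,0,-0.55],"fingers": 5},
  {"offset": [-3.8,0.7,0],"dr": [0,0,-0.55],"fingers": 5},
  {"offset": [0,0,0],"dr": [0,0,0],"fingers": 5},
  {"offset": [0,0,0],"dr": [0,0,0],"fingers": 5},
  {"offset": [0,0,0],"dr": [0,0,0],"fingers": 5},
])

```text
t: 9.95
ee_pos: [0.6284, 0.0165, 0.0732]
tool_rot: [[-0.542, -0.84, -0.003], [-0.84, 0.542, -0.011], [0.011, -0.003, -1.0]]
wrist_force: [0.4, 0.9, -0.7]
grip_width: 0.0115
```

```bash
python3 - <<'E'
from h import *
it=optics.snapshot("top")
arc(.785,0)
cv2.imwrite("pics/l_t.png",cv2.resize(it[160:200,215:265],None,fx=14,fy=14,interpolation=cv2.INTER_CUBIC))
E
```

```text
now r 0.0709 head 0.673
t 10.0 p [0.6283, 0.0165, 0.0732] xang -122.82 tilt [-0.0034, -0.0111] q [0.65, 0.89, -1.21, 1.73, 0.9, 1.2, 1.76] F [0.7, -0.2, -0.5] M [0.274, -0.262, -0.004] w 0.0118
offset [-7.9  0.8  0.6] dr [-0.04 -0.13  0.37]
```

View pics/l_t.png

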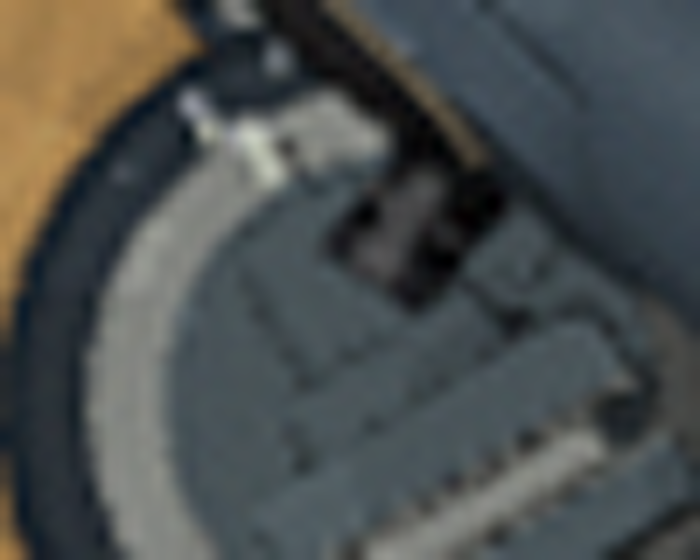

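Call:
step_arm([
  {"offset": [-3.2,0.4,0],"dr": [0,-0.1,-0.3],"fingers": 5},
  {"offset": [-3.2,0.5,0],"dr": [0,0,-0.3],"fingers": 5},
  {"offset": [-2.0,0.3,0],"dr": [0,0,-0.2],"fingers": 5},
  {"offset": [0,0,0],"dr": [0,0,0],"fingers": 5},
  {"offset": [0,0,0],"dr": [0,0,0],"fingers": 5},
  {"offset": [0,0,0],"dr": [0,0,0],"fingers": 5},
])

```text
t: 10.6
ee_pos: [0.6306, 0.0218, 0.0732]
tool_rot: [[-0.479, -0.878, -0.002], [-0.878, 0.479, -0.009], [0.009, -0.003, -1.0]]
wrist_force: [-1.2, -1.1, 0.9]
grip_width: 0.012
```

```bash
python3 - <<'E'
from h import *
it=optics.snapshot("top");iw=optics.snapshot("wrist")
arc(.785,0)
cv2.imwrite("pics/m_t.png",cv2.resize(it[155:195,210:260],None,fx=14,fy=14,interpolation=cv2.INTER_CUBIC))
cv2.imwrite("pics/m_w.png",cv2.resize(iw,None,fx=1.5,fy=1.5))
E
```

```text
now r 0.0708 head 0.755
t 10.7 p [0.6306, 0.0218, 0.0732] xang -118.62 tilt [-0.002, -0.0092] q [0.65, 0.9, -1.22, 1.72, 0.91, 1.21, 1.82] F [-1.2, -1.9, 2.1] M [-0.26, 0.185, 0.005] w 0.0121
offset [-2.2 -0.3  0.7] dr [-0.04 -0.1   1.21]
```

View pics/m_t.png

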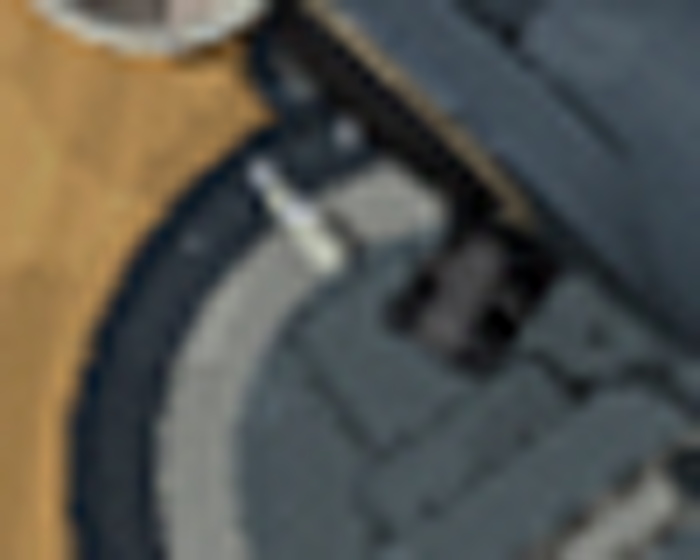

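View pics/m_w.png

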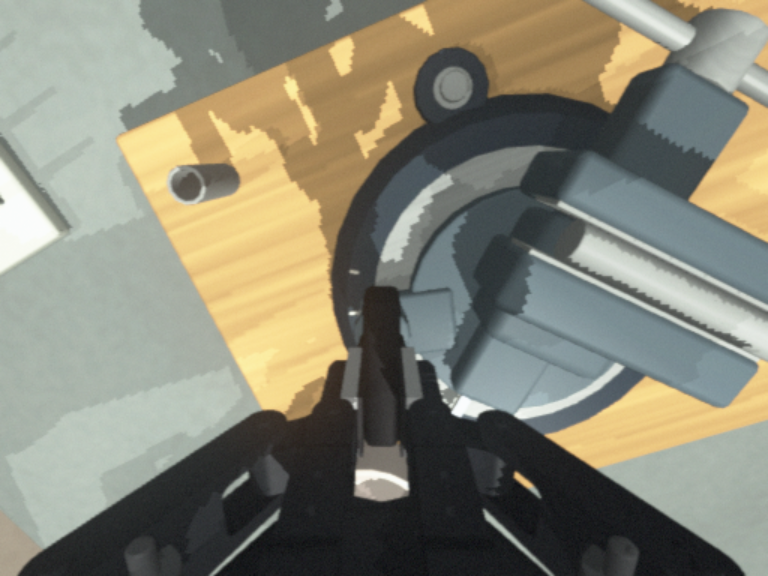

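In the top view the pointer and the 45° mark are nearly collinear. The pointer's direction is about 0.6° short of the mark, which puts the head near 0.77. I'll nudge it slightly and hold still.

Call:
step_arm([
  {"offset": [-1.3,0.2,0],"dr": [0,0,0],"fingers": 5},
  {"offset": [0,0,0],"dr": [0,0,0],"fingers": 5},
  {"offset": [0,0,0],"dr": [0,0,0],"fingers": 5},
  {"offset": [0,0,0],"dr": [0,0,0],"fingers": 5},
  {"offset": [0,0,0],"dr": [0,0,0],"fingers": 5},
])

```text
t: 11.2
ee_pos: [0.631, 0.0228, 0.0731]
tool_rot: [[-0.479, -0.878, -0.002], [-0.878, 0.479, -0.01], [0.01, -0.003, -1.0]]
wrist_force: [-0.8, -0.5, 0.6]
grip_width: 0.0118
```

```bash
cat >> h.py <<'E'
def mz(n=4):
    o=[];F=[]
    for i in range(n):
        optics.snapshot("side"); s=sensors.get_state(); o.append(s['moment'][2]);F.append(s['wrist_force'])
    print('Mz',np.round(o,3),'mean',np.mean(o).round(3),'F',np.mean(F,0).round(1))
    d=np.array(s['ee_pos'])[:2]-PV; print('r',np.hypot(*d).round(4),'head',(np.arctan2(d[1],d[0])+.1398+.983).round(3)); st()
E
python3 - <<'E'
from h import *
it=optics.snapshot("top")
cv2.imwrite("pics/n_t.png",cv2.resize(it[155:195,210:260],None,fx=14,fy=14,interpolation=cv2.INTER_CUBIC))
mz()
E
```

```text
Mz [0.04  0.05  0.088 0.002] mean 0.045 F [-0.9 -1.4  1.3]
r 0.0708 head 0.77
t 11.45 p [0.631, 0.0228, 0.0731] xang -118.64 tilt [-0.0023, -0.0098] q [0.65, 0.9, -1.22, 1.72, 0.91, 1.21, 1.82] F [-1.0, -1.0, 1.6] M [-0.204, 0.172, 0.002] w 0.0117
```

View pics/n_t.png

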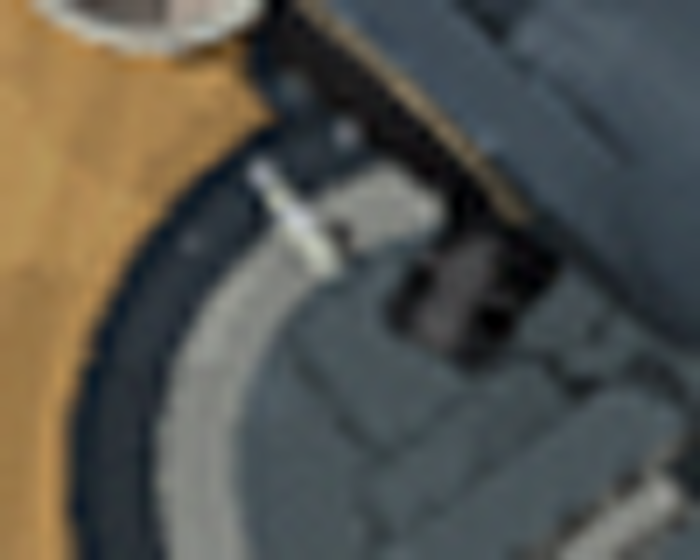

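The pointer now runs straight into the 45° mark (crop (290,210) to (260,172)). I'll tighten in steps while reading the torque.

Call:
step_arm([
  {"offset": [0,0,0.1],"dr": [0,0,0.8],"fingers": 5},
  {"offset": [0,0,0.1],"dr": [0,0,0.8],"fingers": 5},
  {"offset": [0,0,0.1],"dr": [0,0,0.8],"fingers": 5},
  {"offset": [0,0,0.1],"dr": [0,0,0.8],"fingers": 5},
  {"offset": [0,0,0.1],"dr": [0,0,0.8],"fingers": 5},
  {"offset": [0,0,0],"dr": [0,0,0],"fingers": 5},
])

```text
t: 12.05
ee_pos: [0.6307, 0.0231, 0.0724]
tool_rot: [[-0.759, -0.651, -0.003], [-0.651, 0.759, -0.009], [0.008, -0.005, -1.0]]
wrist_force: [-0.7, -2.3, 0.3]
grip_width: 0.0119
```

```bash
python3 - <<'E'
from h import *
mz()
E
```

```text
Mz [-0.033 -0.008 -0.003 -0.012] mean -0.014 F [-1.4 -0.9  1.2]
r 0.0705 head 0.773
t 12.25 p [0.6307, 0.0231, 0.0724] xang -139.35 tilt [-0.003, -0.0084] q [0.62, 0.86, -1.16, 1.72, 0.86, 1.17, 1.49] F [-1.3, -1.1, 1.7] M [-0.249, 0.27, -0.012] w 0.012
```

Call:
step_arm([
  {"offset": [0,0,0.1],"dr": [0,0,0.6],"fingers": 5},
  {"offset": [0,0,0.1],"dr": [0,0,0.6],"fingers": 5},
  {"offset": [0,0,0.1],"dr": [0,0,0.6],"fingers": 5},
  {"offset": [0,0,0],"dr": [0,0,0],"fingers": 5},
])

```text
t: 12.65
ee_pos: [0.6306, 0.0233, 0.0721]
tool_rot: [[-0.852, -0.523, -0.004], [-0.523, 0.852, -0.008], [0.007, -0.005, -1.0]]
wrist_force: [-1.2, -1.7, 1.1]
grip_width: 0.0122
```

```bash
python3 - <<'E'
from h import *
mz()
E
```

```text
Mz [ 0.006 -0.029 -0.065 -0.012] mean -0.025 F [-0.8 -1.7  1.4]
r 0.0703 head 0.775
t 12.85 p [0.6306, 0.0233, 0.0721] xang -148.45 tilt [-0.0036, -0.0073] q [0.61, 0.84, -1.13, 1.72, 0.84, 1.15, 1.35] F [-0.9, -1.6, 1.9] M [-0.294, 0.176, -0.012] w 0.0117
```

Call:
step_arm([
  {"offset": [0,0,0.1],"dr": [0,0,0.6],"fingers": 5},
  {"offset": [0,0,0.1],"dr": [0,0,0.6],"fingers": 5},
  {"offset": [0,0,0.1],"dr": [0,0,0.6],"fingers": 5},
  {"offset": [0,0,0],"dr": [0,0,0],"fingers": 5},
])

```text
t: 13.25
ee_pos: [0.6305, 0.0235, 0.0718]
tool_rot: [[-0.924, -0.382, -0.004], [-0.381, 0.924, -0.006], [0.006, -0.004, -1.0]]
wrist_force: [-1.2, -1.4, 1.4]
grip_width: 0.0118
```

```bash
python3 - <<'E'
from h import *
mz()
E
```

```text
Mz [-0.065 -0.034  0.001 -0.019] mean -0.029 F [-0.9 -1.6  1.2]
r 0.0701 head 0.777
t 13.45 p [0.6305, 0.0235, 0.0718] xang -157.55 tilt [-0.0041, -0.0062] q [0.6, 0.82, -1.1, 1.72, 0.81, 1.13, 1.21] F [-1.6, -2.2, 1.2] M [-0.315, 0.247, -0.019] w 0.0118
```

Call:
step_arm([
  {"offset": [0,0,0.1],"dr": [0,0,0.6],"fingers": 5},
  {"offset": [0,0,0.1],"dr": [0,0,0.6],"fingers": 5},
  {"offset": [0,0,0.1],"dr": [0,0,0.6],"fingers": 5},
  {"offset": [0,0,0],"dr": [0,0,0],"fingers": 5},
])

```text
t: 13.85
ee_pos: [0.6304, 0.0237, 0.0715]
tool_rot: [[-0.973, -0.23, -0.004], [-0.23, 0.973, -0.005], [0.006, -0.004, -1.0]]
wrist_force: [-0.9, -1.2, 1.6]
grip_width: 0.012
```

```bash
python3 - <<'E'
from h import *
mz()
E
```

```text
Mz [-0.066  0.009 -0.007  0.008] mean -0.014 F [-1.4 -1.3  1.8]
r 0.07 head 0.779
t 14.05 p [0.6304, 0.0237, 0.0715] xang -166.66 tilt [-0.0046, -0.0052] q [0.58, 0.81, -1.06, 1.72, 0.79, 1.11, 1.07] F [-0.8, -1.6, 1.8] M [-0.285, 0.211, 0.008] w 0.0121
```

Call:
step_arm([
  {"offset": [0,0,0.1],"dr": [0,0,0.6],"fingers": 5},
  {"offset": [0,0,0.1],"dr": [0,0,0.6],"fingers": 5},
  {"offset": [0,0,0.1],"dr": [0,0,0.6],"fingers": 5},
  {"offset": [0,0,0],"dr": [0,0,0],"fingers": 5},
])

```text
t: 14.45
ee_pos: [0.6304, 0.0238, 0.0713]
tool_rot: [[-0.997, -0.076, -0.004], [-0.076, 0.997, -0.005], [0.005, -0.005, -1.0]]
wrist_force: [-1.2, -0.8, 1.6]
grip_width: 0.0118
```

```bash
python3 - <<'E'
from h import *
mz()
E
```

```text
Mz [0.196 0.249 0.238 0.219] mean 0.226 F [-0.9 -1.4  0.9]
r 0.0699 head 0.781
t 14.65 p [0.6304, 0.0239, 0.0713] xang -175.64 tilt [-0.0047, -0.0047] q [0.57, 0.79, -1.03, 1.72, 0.76, 1.09, 0.93] F [-0.6, -1.3, 0.6] M [-0.314, 0.157, 0.219] w 0.0119
```

The screw has bitten at 0.23 N m. I'll finish in small steps.

Call:
step_arm([
  {"offset": [0,0,0],"dr": [0,0,0.3],"fingers": 5},
  {"offset": [0,0,0],"dr": [0,0,0.3],"fingers": 5},
  {"offset": [0,0,0],"dr": [0,0,0],"fingers": 5},
])

```text
t: 14.95
ee_pos: [0.6304, 0.0239, 0.0713]
tool_rot: [[-1.0, -0.022, -0.004], [-0.022, 1.0, -0.005], [0.005, -0.005, -1.0]]
wrist_force: [-0.9, -1.8, 2.1]
grip_width: 0.0114
```

```bash
python3 - <<'E'
from h import *
mz(6)
E
```

```text
Mz [0.399 0.439 0.402 0.434 0.42  0.414] mean 0.418 F [-0.9 -1.7  1.3]
r 0.0699 head 0.782
t 15.25 p [0.6304, 0.0239, 0.0713] xang -178.7 tilt [-0.0046, -0.0045] q [0.56, 0.78, -1.02, 1.72, 0.75, 1.08, 0.88] F [-0.6, -1.4, 0.8] M [-0.346, 0.203, 0.414] w 0.0114
```

Call:
step_arm([
  {"offset": [0,0,0],"dr": [0,0,0],"fingers": 20},
  {"offset": [0,0,0],"dr": [0,0,0],"fingers": 45},
  {"offset": [0,0,0],"dr": [0,0,0],"fingers": 45},
  {"offset": [0,0,0],"dr": [0,0,0],"fingers": 45},
  {"offset": [0,0,0],"dr": [0,0,0],"fingers": 45},
])

```text
t: 15.75
ee_pos: [0.631, 0.0259, 0.0712]
tool_rot: [[-1.0, -0.02, -0.003], [-0.02, 1.0, 0.0], [0.003, 0.0, -1.0]]
wrist_force: [0.2, -0.3, 0.4]
grip_width: 0.045
```

```bash
python3 - <<'E'
from h import *
im=optics.snapshot("wrist");mz(2)
cv2.imwrite("pics/o.png",cv2.resize(im,None,fx=1.5,fy=1.5))
E
```

```text
Mz [ 0.011 -0.021] mean -0.005 F [-0.1 -0.1  0.1]
r 0.0699 head 0.81
t 15.9 p [0.631, 0.0258, 0.0712] xang -178.87 tilt [-0.0035, -0.0] q [0.56, 0.78, -1.02, 1.72, 0.75, 1.08, 0.88] F [0.2, 0.8, -0.1] M [-0.014, 0.017, -0.021] w 0.045
```

View pics/o.png

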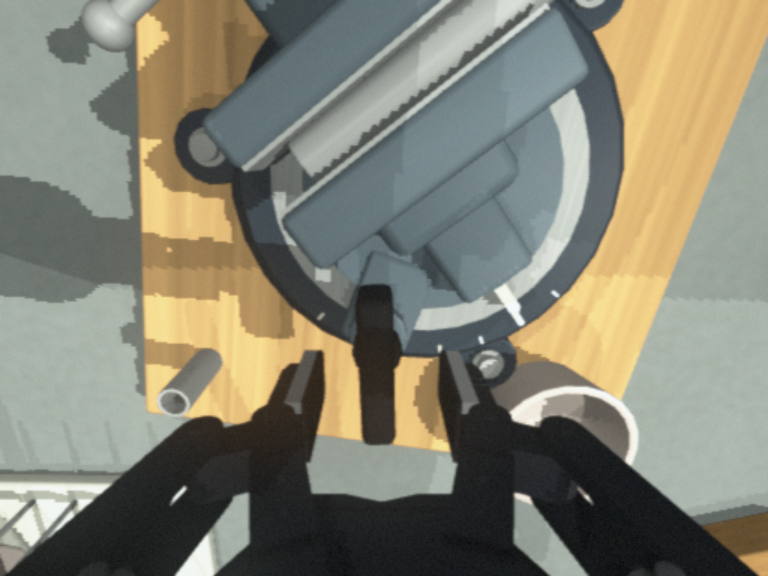

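The fingers are clear of the bar on both sides and the pointer meets the 45° mark at about (510,305). I'll lift off straight up.

Call:
step_arm([
  {"offset": [0,-0.5,-8],"dr": [0,0,0],"fingers": 45},
  {"offset": [0,0,-15],"dr": [0,0,0],"fingers": 45},
  {"offset": [0,0,-25],"dr": [0,0,0],"fingers": 45},
  {"offset": [0,0,-30],"dr": [0,0,0],"fingers": 45},
  {"offset": [0,0,-30],"dr": [0,0,0],"fingers": 45},
  {"offset": [0,0,-30],"dr": [0,0,0],"fingers": 45},
  {"offset": [0,0,0],"dr": [0,0,0],"fingers": 45},
  {"offset": [0,0,0],"dr": [0,0,0],"fingers": 45},
  {"offset": [0,0,0],"dr": [0,0,0],"fingers": 45},
])

```text
t: 16.8
ee_pos: [0.6319, 0.0269, 0.2228]
tool_rot: [[-1.0, -0.021, 0.002], [-0.021, 1.0, 0.001], [-0.002, 0.001, -1.0]]
wrist_force: [-0.1, -0.3, -0.3]
grip_width: 0.045
```

```bash
python3 - <<'E'
from h import *
p=P("wrist");im=optics.snapshot("wrist");st()
r=tr("knob","wrist"); m=r[0]['pixels']; v,u=np.nonzero(m)
W=np.array([ray(p,a,b,.098) for a,b in zip(u,v)])[:,:2]; c=W.mean(0); w,V=np.linalg.eigh(np.cov((W-c).T)); a=V[:,1]
print(c,np.degrees(np.arctan2(a[1],a[0])))
d=c-[.5647,.0473]; print('head by knob',np.arctan2(d[1],d[0])+.1398+.983)
cv2.imwrite("pics/q.png",cv2.resize(im,None,fx=1.5,fy=1.5))
cv2.imwrite("pics/q2.png",cv2.resize(im[90:220,220:380],None,fx=5,fy=5,interpolation=cv2.INTER_CUBIC)[:600])
E
```

```text
t 16.85 p [0.6317, 0.0268, 0.2223] xang -178.79 tilt [0.001, 0.0011] q [0.63, 0.64, -1.14, 1.58, 0.6, 1.31, 0.99] F [-1.3, 0.0, -0.1] M [0.001, -0.021, -0.021] w 0.045
knob wrist [(0.76, [242, 146, 259, 205], (np.float64(250.8), np.float64(175.8)), 785)]
[0.63054787 0.02330422] -177.68917092439474
head by knob 0.7733437969801503
```

View pics/q.png

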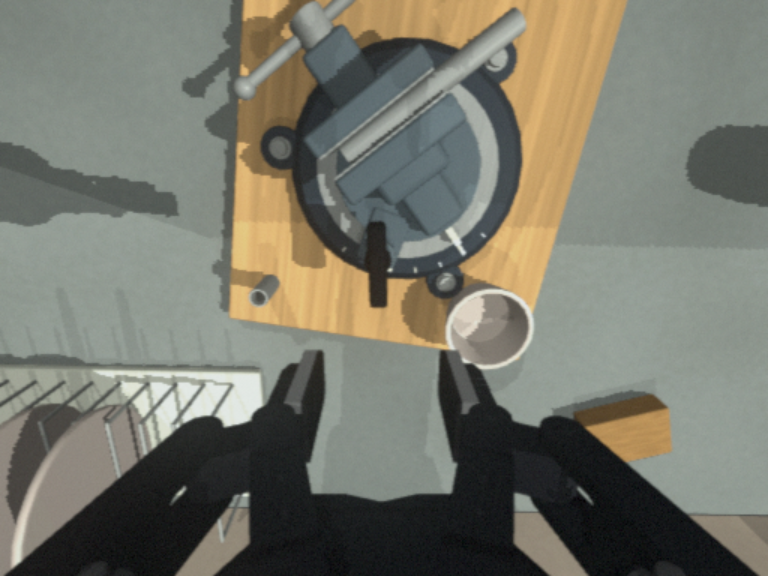

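View pics/q2.png

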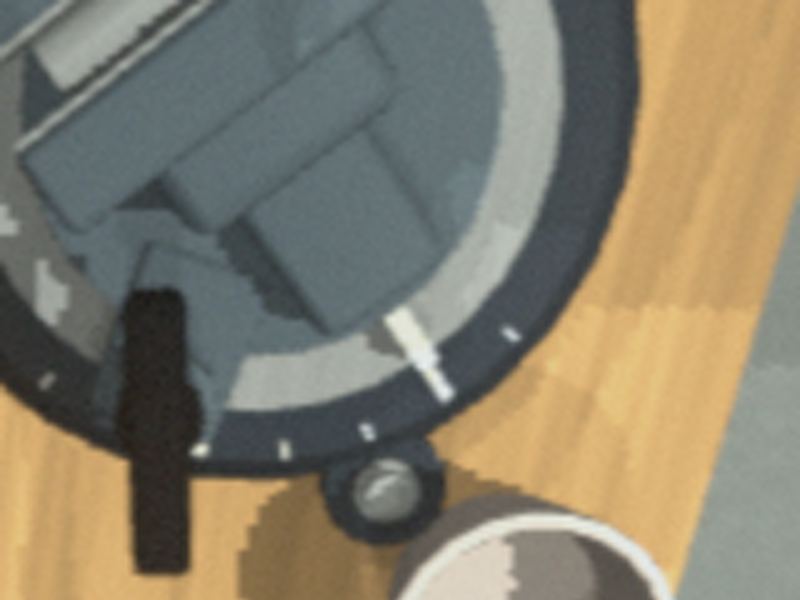

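```bash
python3 - <<'E'
from h import *
from scipy.optimize import least_squares
p=P("wrist")
px={60:(511,334),30:(367,432),15:(284,450),-30:(47,380)}
g=lambda x,y,z: ray(p,220+(x+.5)/5-.5,90+(y+.5)/5-.5,z)[:2]
W={k:g(*q,.041) for k,q in px.items()}
def f(v):
    o=[]
    for k,w in W.items():
        b=np.radians(k)+v[2]; o+=list(v[:2]+.0861*np.array([np.cos(b),np.sin(b)])-w)
    return np.array(o)
s=least_squares(f,[.564,.047,-.14]); print(s.x,np.abs(s.fun).max())
for n,q,z in (('mark',(441,385),.041),('ptr base',(398,318),.05),('ptr mid',(411,337),.05),('ptr tip',(428,360),.05)):
    d=g(*q,z)-s.x[:2]; print(n,np.hypot(*d).round(4),(np.arctan2(d[1],d[0])-s.x[2]).round(4))
E
```

```text
[ 0.56379016  0.04689033 -0.14133766] 0.00023460737937375242
mark 0.084 0.7914
ptr base 0.0601 0.7955
ptr mid 0.0661 0.7955
ptr tip 0.0737 0.799
```

```bash
python3 - <<'E'
from h import *
print(arm.job_done()); st()
E
```

```text
the job is handed in; nothing more can be done
None
the job is handed in; nothing more can be done
```

I loosened the clamp, swung the head to the 45° mark, tightened the knob, let go and handed the job in at about 17 s. The hand-in gives no verdict.

- **Loosening:** I turned the knob about 51° (0.89 rad) anticlockwise. No torque showed on the knob after that.
- **Swing:** I took the head about 0.98 rad anticlockwise by the knob, from about -0.2 rad. The sideways force stayed at 1–3 N, so nothing gripped on the way.
- **Tightening:** The screw bit after about 0.8 rad clockwise. I finished in small steps at a measured 0.42 N m, which is inside the firm range of 0.32–0.45.
- **Head angle:** The checks disagree slightly but all fall within 0.04 rad of the mark:

| Check | Head angle (rad) |
|---|---|
| Pointer in the last wrist picture | 0.795 (the mark itself read 0.791) |
| Knob position in the same picture | 0.773 |
| Tool position just before release | 0.782 |

- **Clearance:** The gripper was open with its fingertips about 0.22 m above the table at hand-in. The ramekin and offcut looked unmoved. I did not re-measure the jar, spoon, case and file, but the arm never went near them after the start.
- **Slip:** On the first approach I turned one set of offsets the wrong way, so the tool moved towards the base before I corrected it. It touched nothing.

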